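Third click on the filter slide

TASK

Set the small bench photometer to its third filter and take a reading: its filter lever is parked against the end stop, so push the lever along its slot with a fingertip, feeling the clicks, and leave it resting in the third notch without ever going on to the fourth. Then press the round read button beside the slot fully down and let it come up again. Only push and press, lightly: do not pinch or force the lever, lift nothing, and leave the vial, the steel vessel, the timer and the steel disc where they stand.

Things in the scene. Friction and masses are not known exactly. Their poses are not given: they have to be found in the camera images.
- photometer: low grey bench instrument, 100 (x) x 220 (y) x 58 mm high, flat aluminium top, fixed. Origin at the centre of its underside, x to its back, y along its length to the left, z up. On top: slot along y at x = +18 mm, y = -83 (end stop) to -8 mm, with six marks, one per rest position, the longest at the end stop; button at x = +18, y = +45; vial collar, 33 mm wide, 12 high, at x = -22, y = +83.
- filter_lever (a joint): lever travel along the photometer's +y (left), m: 0 at the right-hand end stop (parked, as at the start); notches 15 mm apart: first 0.015, second 0.030, third 0.045, fourth 0.060, fifth 0.075 (far stop). A click force peaking at 4 to 7 N opposes the push up to half-way between notches, then the lever snaps on by itself into the next notch and stays there when let go.
- lever_push (a point): middle of the lever's upright black tab, 25 mm above the instrument's top (83 mm above the worktop); moves with the lever. The tab is 22 mm wide (photometer x), 10 mm thick (photometer y), from 12 to 40 mm above the instrument's top; below it is a foot 26 x 14 mm, 12 mm high.
- read_button (a joint): travel of the read button, m: 0 up, 0.006 fully pressed; it springs back, 5 N when fully down.
- read_button_top (a point): centre of the top face of the round grey read button, 22 mm across, pressed straight down.
- vial: small closed glass vial, 20 mm across, 45 mm tall, standing loose in the collar on the photometer, its top 103 mm above the worktop; not to be disturbed. Origin at the centre of its base.
- cone_vessel: conical steel vessel, 68 mm across, 88 mm tall, standing to the left of the photometer; not to be disturbed. Origin at the centre of its base.
- timer: bench timer, 68 x 68 x 20 mm, lying to the right of the photometer; not to be disturbed. Origin at the centre of its base.
- cap: flat round steel blanking disc, 52 mm across, 6 mm thick, lying farther to the right; not to be disturbed. Origin at the centre of its base.

How it is judged:
By the outcome, as a careful person would: the job done as asked, in the order asked, and still so for the second after the job is handed in, with the robot touching nothing.
It also fails if it takes over 53 s, if anything falls off the work surface, if the arm or the gripper's body presses on something with over 40 N, if the wrist force passes 120 N, or if a joint passes its speed limit or range.

ROBOT

A 6-joint arm with a two-finger parallel gripper is mounted at the origin on a cart in front of the work surface, level with it; the furniture and walls round the work are solid. World frame = base frame: x ahead of the robot, y to its left, z up, the work surface at z = 0. Lengths are in mm, angles in degrees, forces in N, time in s.
With the tool pointing down it reaches from about 325 to 875 mm from the base axis. Payload 4.4 kg.
Tool frame: the origin (TCP) lies on the centre line of the jaws, within the pads' length; the fingertips stand 11 mm ahead of it and the grasp point (between the pads) lies 8 mm behind it; z points along the fingers, y is the direction in which the jaws open and shut (so a half turn about z gives the same grasp; the last joint's range is limited). The gripper opens to 85 mm and grips with 20 to 120 N. Pads are 22 mm wide; open, the fingers measure 114 mm over their backs; the gripper's body (76 mm by 85 mm) begins 54 mm behind the grasp point. The pads swing forward as they close: fully open they stand 13 mm farther back than shut.
Start: joints at [67.179, 11.837, 88.321, -0, 79.842, -8.623], TCP at [141.041, 557.436, 207.182] pointing down, gripper open.
Joint ranges: [-156.59, 156.59], [-49.26, 127.26], [12.9, 141.05], [-63.56, 243.56], [4.71, 150.69], [-161.64, 161.64]. Speed limits (degrees/s): [159.86, 159.86, 180, 180, 180, 180].

INTERFACE

Orientations are given as a 3x3 rotation matrix whose columns are the frame's x, y, z axes.
In Python, from rig import env gives the robot as it stands. The module is installed in compiled form; this text tells all that it offers.
- The arm moves only by the tool jog_arm, never from a script. Its argument "moves" is text: rows parted by semicolons, each of 4 numbers parted by spaces: the shift along the tool's x, y, z in cm, then the turn about the tool's z in degrees. In form: x y z turn; .... A call has 1 to 10 rows; each row is the pose to reach, as a shift and turn from the pose commanded when the call began, along the tool's axes at that moment; what a row does not reach only later rows make up. A row lasts 1/8 s, in which the tool goes at most 62.5 mm and 10.7 degrees, less where a joint would pass 70% of its speed; a pose out of reach is approached as far as the arm can. A call with a gripper value outside its range is refused whole. "fingers" is the closure, from 0 (fully open) to 1 (shut), set as the call begins (left out, the last holds). The fingers move at their own pace and stop on an object; the grip force is fixed at half the most. Time passes only in rows, so rows that repeat a pose let the fingers close. It gives the time, the measured TCP pose, the force and the opening at its end, in the units of the state.
- env.sense(): the state, without advancing time (a new reading comes with each control period).
- env.camera(name): name is "side" or "top" or "wrist"; returns a dict with "image" (384x512x3 uint8, red, green, blue), "fx", "fy", "cx", "cy" (pixels), "D" ([k1, k2, p1, p2, k3] as OpenCV has them; the pictures are not rectified), "position" and "orientation" of the camera in the world. Camera axes: x right, y down, z forward; pixel columns grow to the right and rows downward; lengths in mm; the calibration is good to about 2 mm. A picture is of the moment at which its call begins. There is no depth.
- env.sign_off(): hands the job in, once; it reports no verdict.
Trained networks look in a picture, given as the dict that the camera call returned (one of the last four; its "shot" number tells which), for a name from the list of things; names that differ only in an ending like _2 or _b are one class to them, and where a whole thing is asked for, a point or a joint stands for the part that bears it (a point fixed in the world has none). Each returns a list of dicts, best first, with "p" (0 to 1); they miss things now and then, are a little off and sometimes report something else, mostly with a low value. They report only what shows in the picture. A call takes as long as a camera call.
- env.find_in(picture, thing): "bbox" ([left, top, width, height] as shares, 0 to 1, of the picture: columns of its width, rows of its height, round what is visible of it).
- env.cut_out(picture, thing): "region" (384x512 bool, what is visible of it) and "bbox" ([left, top, width, height] as shares, 0 to 1, of the picture: columns of its width, rows of its height, round what is visible of it).
- env.place_of(picture, thing): "position" ([column, row] as shares, 0 to 1, of the picture: columns of its width, rows of its height: a listed point, or the origin of a listed thing).
The state is a dict: "clock": time; "qpos": joint angles; "dq": joint speeds; "joint_efforts": joint torques, N m; "ee_pos": TCP position; "tool_rot": TCP orientation; "contact_force": force on the tool from outside, world axes, zero at the start; "ft_torque": the same for the moment, N m; "opening": opening from 0.0 (shut) to 1.0 (fully open).
Only numpy, scipy, OpenCV 4.12 (cv2) and the standard library are available. Lean on these libraries where they do the work, as an engineer would, in place of code of your own. Each camera call takes 0.05 s, during which the arm holds its last target. There are 200 camera calls.

## Working session

There is one attempt and no reset: what is moved stays moved. The work goes in short steps, Python scripts to look and compute and a tool call to move; the robot and the scene stay as the last step left them, time stands still between calls to the robot, and variables do not carry over. Pictures are saved under pics/ and viewed, about 8 in all and at most 12, crops included, and the job is handed in when it is done.

Besides the shell and the picture viewer there is one more tool, called after "Request:" by a JSON object that holds its "name" and its "arguments". jog_arm: Moves the arm, as the interface text tells. Its arguments: {"type":"object","properties":{"moves":{"type":"string"},"fingers":{"type":"number"}},"required":["moves"]}

```bash
mkdir -p pics
cat > h.py <<'E'
import numpy as np, cv2
from rig import env
def ray(c,uv):
    K=np.array([[c['fx'],0,c['cx']],[0,c['fy'],c['cy']],[0,0,1.]])
    p=cv2.undistortPoints(np.array([[uv]],float),K,np.array(c['D'],float))[0,0]
    return np.array(c['position'],float),np.array(c['orientation'],float)@np.array([p[0],p[1],1.])
def atz(c,uv,z):
    o,d=ray(c,uv); return o+d*(z-o[2])/d[2]
def proj(c,P):
    K=np.array([[c['fx'],0,c['cx']],[0,c['fy'],c['cy']],[0,0,1.]]);R=np.array(c['orientation'],float).T
    return cv2.projectPoints(np.array(P,float).reshape(-1,1,3),cv2.Rodrigues(R)[0],-R@np.array(c['position'],float),K,np.array(c['D'],float))[0][:,0]
def pt(c,n):
    r=env.place_of(c,n); return (np.array(r[0]['position'])*[512,384],r[0]['p']) if r else (None,0)
def save(c,f): cv2.imwrite('pics/'+f,np.ascontiguousarray(c['image'][:,:,::-1]))
E
python3 - <<'E'
from h import *
s=env.sense();print(s['clock'],s['ee_pos'],np.round(s['tool_rot'],3).tolist(),s['contact_force'])
Z=dict(photometer=0,lever_push=83,read_button_top=65,vial=58,cone_vessel=0,timer=0,cap=0)
ims=[]
for n in['top','side']:
    c=env.camera(n);ims.append(c['image']);print(n,np.round(c['position']))
    for t,z in Z.items():
        p,q=pt(c,t)
        if p is not None: print(t,p.round(1),round(q,2),atz(c,p,z).round(1))
cv2.imwrite('pics/a.png',cv2.resize(np.vstack(ims)[:,:,::-1],(800,1200))[:600]);cv2.imwrite('pics/b.png',cv2.resize(ims[1][:,:,::-1],(800,600)))
E
```

```text
0.0 [140.71569976 556.66011535 205.97141829] [[-0.969, 0.245, -0.001], [0.245, 0.969, -0.002], [0.0, -0.002, -1.0]] [-0.29845966 -0.43296638 -0.00488965]
top [ 261.  153. 1491.]
photometer [249.5 191.9] 0.8 [429.8 196.8   0. ]
lever_push [277.2 190.3] 0.6 [422.8 108.   83. ]
read_button_top [236.5 183.6] 0.45 [450.1 235.3  65. ]
vial [223.4 193.2] 0.47 [421.6 278.   58. ]
timer [301.7 200. ] 0.62 [398.   25.7   0. ]
cap [365.5 190.3] 0.58 [ 423.7 -186.2    0. ]
side [-158. -807.  504.]
photometer [243.7 216.4] 0.97 [426.5 194.8   0. ]
lever_push [261.9 202.3] 0.66 [415.3  85.2  83. ]
read_button_top [240.1 183.7] 0.52 [462.1 279.3  65. ]
vial [225.4 188.6] 0.53 [413.5 279.5  58. ]
cone_vessel [224.4 197.2] 0.64 [448.7 353.    0. ]
timer [263.9 240.1] 0.65 [396.4  41.8   0. ]
cap [331.9 281.4] 0.6 [ 417.8 -192.4    0. ]
```

View pics/a.png

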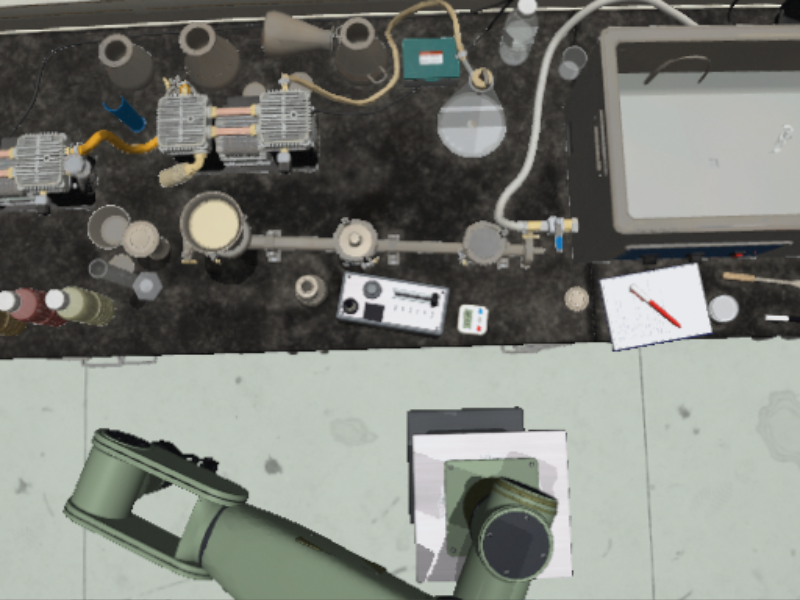

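View pics/b.png

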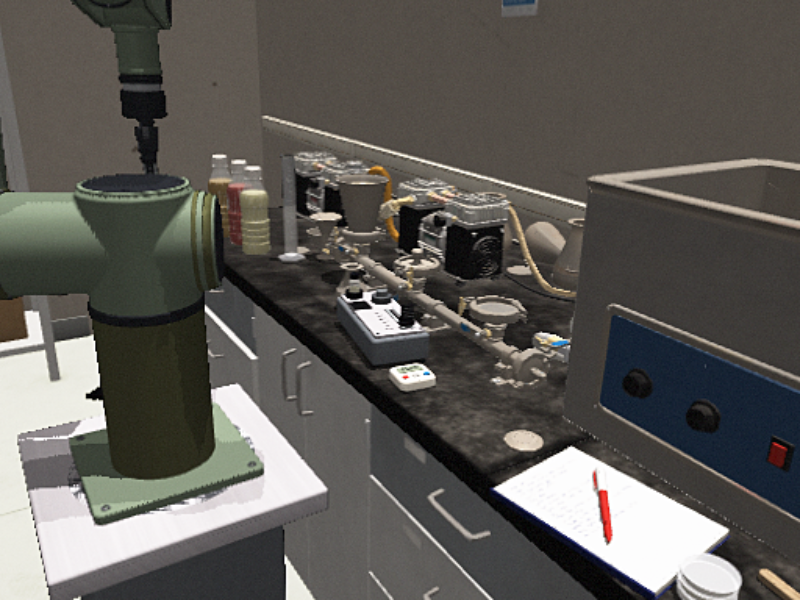

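Request:
{"name": "jog_arm", "arguments": {"moves": "0 0 -6 0; -4 -4 -9 0; -8 -8 -9 0; -12 -12 -9 0; -16 -16 -9 0; -20 -20 -9 0; -24 -24 -9 0; -28 -28 -9 0; -32 -32 -9 0; -32 -32 -9 0", "fingers": 1}}

```text
clock: 2.05
ee_pos: [374.4, 165.6, 297.3]
tool_rot: [[-0.968, 0.253, 0.001], [0.253, 0.968, -0.001], [-0.001, -0.001, -1.0]]
contact_force: [-1.1, 0.7, -1.3]
opening: -0.005
```

```bash
cat > m.py <<'E'
from h import *
import sys
s=env.sense();print(s['clock'],s['ee_pos'].round(1),np.round(s['tool_rot'],3).tolist(),s['contact_force'].round(2),s['opening'])
Z=dict(photometer=0,lever_push=83,read_button_top=65,vial=58,cone_vessel=0,timer=0)
c=env.camera('wrist');print(np.round(c['position']),np.round(c['orientation'],2).tolist())
for t,z in Z.items():
    p,q=pt(c,t)
    if p is not None: print(t,p.round(1),round(q,2),atz(c,p,z).round(1))
cv2.imwrite('pics/%s.png'%sys.argv[1],cv2.resize(c['image'][:,:,::-1],(800,600)))
E
python3 m.py w1
```

```text
2.05 [374.4 165.6 297.3] [[-0.968, 0.253, 0.001], [0.253, 0.968, -0.001], [-0.001, -0.001, -1.0]] [-1.07  0.73 -1.27] -0.00527985070021667
[293. 187. 463.] [[0.25, 0.92, 0.31], [0.97, -0.24, -0.08], [0.0, 0.32, -0.95]]
photometer [282.5 166.7] 0.63 [419.6 190.2   0. ]
lever_push [219.3 202.6] 0.66 [420.8 106.5  83. ]
read_button_top [323.7 192.7] 0.84 [447.  231.5  65. ]
vial [352.2 157.9] 0.66 [414.4 274.7  58. ]
timer [165.8 170.9] 0.86 [383.8  29.5   0. ]
```

View pics/w1.png

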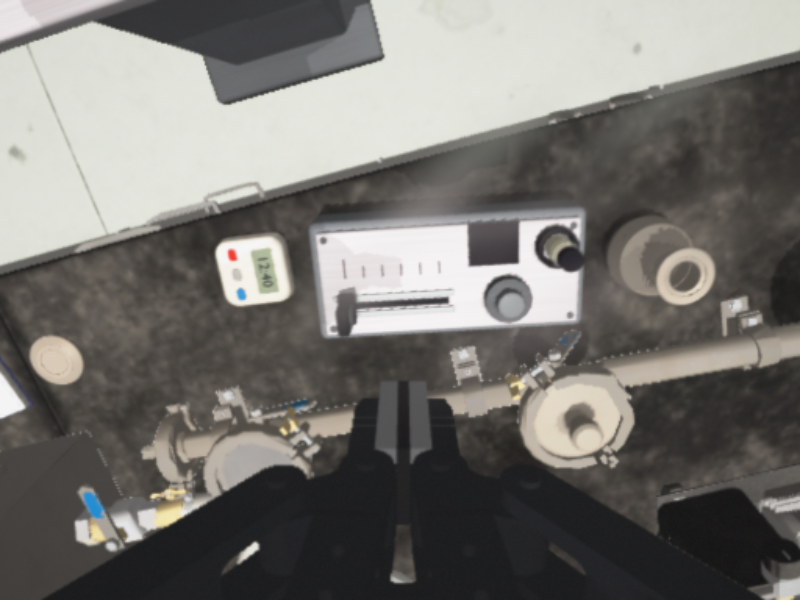

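```bash
cat > c.py <<'E'
from h import *
from scipy.optimize import least_squares
c=env.camera('wrist');g=cv2.cvtColor(c['image'],cv2.COLOR_RGB2GRAY)
cn=np.array([[311,224],[585,209],[580,322],[322,337]])*.64
W=np.array([atz(c,p,58)for p in cn])[:,:2];print(W.round(1).tolist())
print([np.linalg.norm(W[i]-W[i-1]).round(1) for i in range(4)])
L=np.array([[-50,-110],[-50,110],[50,110],[50,-110]])
def f(v):
    a=v[2];R=np.array([[np.cos(a),-np.sin(a)],[np.sin(a),np.cos(a)]]);return (L@R.T+v[:2]-W).ravel()
r=least_squares(f,[420,190,-.1]);print(r.x,np.degrees(r.x[2]),r.fun.round(1))
a=r.x[2];R=np.array([[np.cos(a),-np.sin(a)],[np.sin(a),np.cos(a)]])
for n,p in dict(lever=(18,-83),button=(18,45),vial=(-22,83)).items():print(n,(R@p+r.x[:2]).round(1))
for n in ['wrist','top']:
    c=env.camera(n);im=c['image'].copy()
    P=[np.r_[R@p+r.x[:2],58] for p in [*L,(18,-83),(18,-8),(18,45),(-22,83)]]+[np.r_[R@(18,-83)+r.x[:2],98]]
    q=proj(c,P);m=q[:4].mean(0);k=4 if n=='wrist' else 10
    x0,y0=(m-[100,75] if k==4 else m-[40,30]).astype(int);w,h=(200,150) if k==4 else (80,60)
    cr=cv2.resize(im[y0:y0+h,x0:x0+w,::-1],None,fx=k,fy=k,interpolation=cv2.INTER_CUBIC)
    for u in q: cv2.circle(cr,tuple(int(t) for t in (u-[x0,y0]+.5)*k),4,(0,0,255),1)
    cv2.imwrite('pics/c_%s.png'%n,cr)
E
python3 c.py
```

```text
[[348.4, 103.8], [388.0, 310.2], [479.2, 293.5], [440.5, 84.8]]
[np.float64(94.1), np.float64(210.1), np.float64(92.8), np.float64(212.3)]
[ 4.14024931e+02  1.98086944e+02 -1.87395486e-01] -10.736970460941178 [-4.  -4.5 -2.6  5.3  4.4  3.3  2.1 -4.1]
lever [416.2 113.2]
button [440.1 238.9]
vial [407.9 283.7]
```

View pics/c_wrist.png

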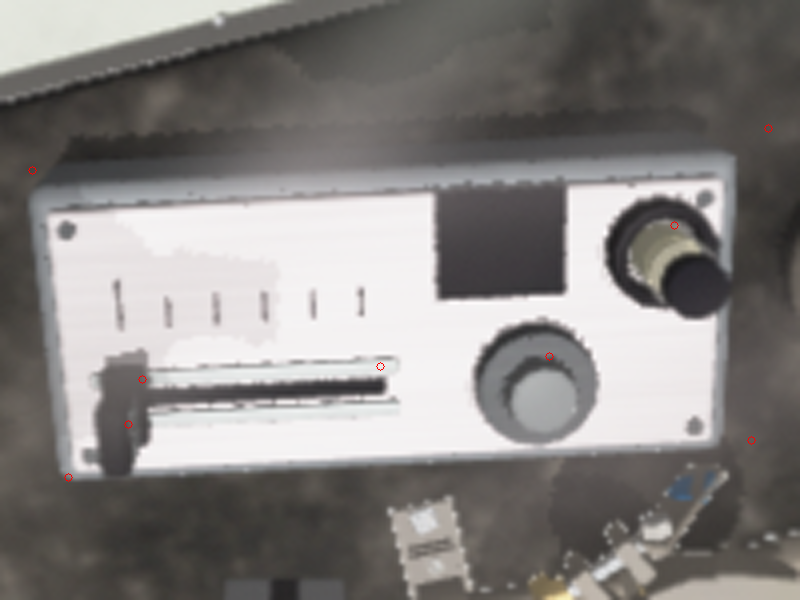

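View pics/c_top.png

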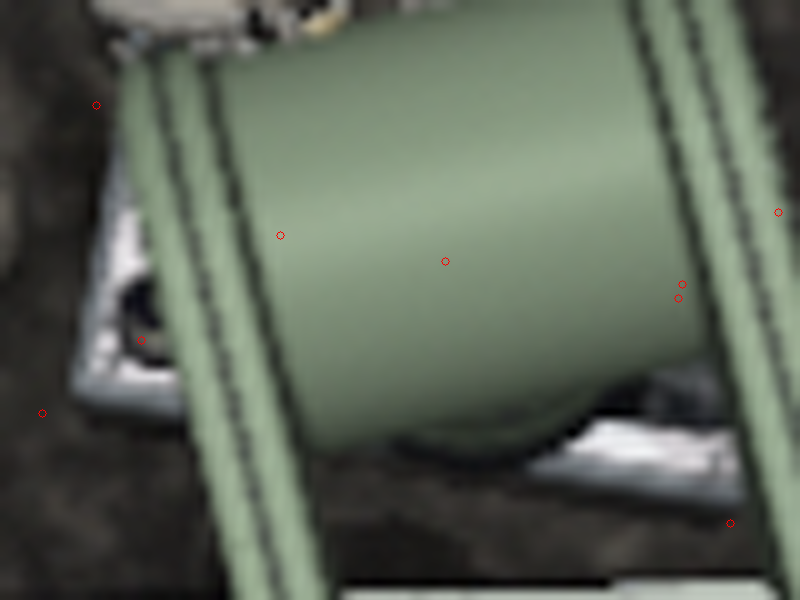

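```bash
cat > f.py <<'E'
from h import *
from scipy.optimize import least_squares
c=env.camera('wrist');a=-1.87395486e-01
L=np.array([[-50,-110],[-50,110],[50,110],[50,-110]])
rot=lambda a:np.array([[np.cos(a),-np.sin(a)],[np.sin(a),np.cos(a)]])
m=proj(c,[np.r_[rot(a)@p+[414.025,198.087],58] for p in L]).mean(0);o=(m-[100,75]).astype(int)
T=lambda u:(np.array(u)+.5)/4-.5+o
mk=[(120,303),(168,310),(216,308),(264,306),(312,304),(361,302)]
pts=[(T(u),(None,-83+15*i),58) for i,u in enumerate(mk)]
pts+=[(T((386,386)),(18,None),58),(T((200,390)),(18,None),58),(T((536,382)),(18,45),60),(T((663,253)),(-22,83),64)]
def f(v):
    R=rot(v[2]);e=[]
    for u,l,z in pts:
        q=R.T@(atz(c,u,z)[:2]-v[:2])
        e+=[q[i]-l[i] for i in(0,1) if l[i] is not None]
    return e
r=least_squares(f,[420,190,-.15],loss='soft_l1');v=r.x;R=rot(v[2]);print(v,np.degrees(v[2]),np.round(f(v),1))
print('corner',[(R.T@(atz(c,T(u),58)[:2]-v[:2])).round(1).tolist() for u in[(30,190),(735,155),(718,443),(68,482)]])
print('buttontop by z',[(z,(R.T@(atz(c,T((545,398)),z)[:2]-v[:2])).round(1).tolist()) for z in(62,66,70,74,78)])
print('tabtop',(R.T@(atz(c,T((118,430)),98)[:2]-v[:2])).round(1))
for n,p in dict(lever=(18,-83),button=(18,45),vial=(-22,83)).items():print(n,(R@p+v[:2]).round(1))
E
python3 f.py
```

```text
[ 4.19507287e+02  1.91572461e+02 -2.02989985e-01] -11.630469444387366 [ 0.4  0.  -0.1 -0.2 -0.4 -0.3  0.6 -0.6  0.6  0.9 -0.5 -0.1]
corner [[-48.6, -106.9], [-50.3, 104.9], [42.6, 105.2], [47.0, -104.4]]
buttontop by z [(62, [23.3, 48.4]), (66, [21.8, 47.7]), (70, [20.3, 46.9]), (74, [18.8, 46.2]), (78, [17.3, 45.4])]
tabtop [ 14.4 -80.8]
lever [420.4 106.6]
button [446.2 232. ]
vial [414.7 277.3]
```

Run:
```python
from h import *
t=env.camera('top');s=env.camera('side')
for a,b in [((227,152),(266,168)),((310,154),(318,197)),((137,143),(232,120))]:
    o1,d1=ray(t,a);o2,d2=ray(s,b);k=np.linalg.lstsq(np.c_[d1,-d2],o2-o1,rcond=None)[0]
    print((o1+k[0]*d1).round(),(o2+k[1]*d2).round())
v=np.array([419.5,191.6]);a=-.203;R=np.array([[np.cos(a),-np.sin(a)],[np.sin(a),np.cos(a)]])
e=env.sense();T=e['tool_rot'];p=e['ee_pos']
for l in [(18,-118,89),(18,-118,150)]:
    w=np.r_[R@l[:2]+v,l[2]];print(l,w.round(1),(T.T@(w-p)/10).round(2))
```

```text
[544. 260. 107.] [540. 262. 107.]
[531.   3. 104.] [530.   4. 104.]
[560. 515. 202.] [563. 513. 202.]
(18, -118, 89) [413.3  72.4  89. ] [-6.31 -8.38 20.82]
(18, -118, 150) [413.3  72.4 150. ] [-6.31 -8.38 14.72]
```

Request:
{"name": "jog_arm", "arguments": {"moves": "-3 -4 3 -3; -6.3 -8.4 6 -3; -6.3 -8.4 11 -3; -6.3 -8.4 14.7 -3; -6.3 -8.4 14.7 -3; -6.3 -8.4 14.7 -3"}}

```text
clock: 3.45
ee_pos: [414.5, 71.9, 151.7]
tool_rot: [[-0.981, 0.194, 0.002], [0.194, 0.981, -0.0], [-0.002, 0.0, -1.0]]
contact_force: [0.0, 0.3, 0.2]
opening: 0.001
```

```bash
python3 m.py w2
python3 - <<'E'
from h import *
v=np.array([419.5,191.6]);a=-.203;R=np.array([[np.cos(a),-np.sin(a)],[np.sin(a),np.cos(a)]])
p=env.sense()['ee_pos'];print('local',(R.T@(p[:2]-v)).round(1))
c=env.camera('wrist')
for l in [(18,-83,58),(18,45,58),(18,-8,58)]+[(x,y,98)for x in(7,29)for y in(-88,-78)]:print(l,(proj(c,np.r_[R@l[:2]+v,l[2]])[0]/.64).round())
E
```

```text
3.45 [414.5  71.9 151.7] [[-0.981, 0.194, 0.002], [0.194, 0.981, -0.0], [-0.002, 0.0, -1.0]] [0.   0.35 0.25] 0.0012598778053310767
[331.  89. 318.] [[0.19, 0.93, 0.32], [0.98, -0.18, -0.06], [0.0, 0.33, -0.95]]
photometer [383.  148.7] 0.66 [419.7 192.9   0. ]
lever_push [301.2 196.2] 0.61 [420.5 103.7  83. ]
read_button_top [473.6 194. ] 0.61 [452.4 240.9  65. ]
cone_vessel [382.6 149.8] 0.46 [420.7 192.4   0. ]
timer [204.1 145. ] 0.79 [383.5  27.2   0. ]
local [  18.6 -118.3]
(18, -83, 58) [471. 290.]
(18, 45, 58) [716. 292.]
(18, -8, 58) [616. 291.]
(7, -88, 98) [472. 295.]
(7, -78, 98) [495. 295.]
(29, -88, 98) [469. 341.]
(29, -78, 98) [491. 341.]
```

View pics/w2.png

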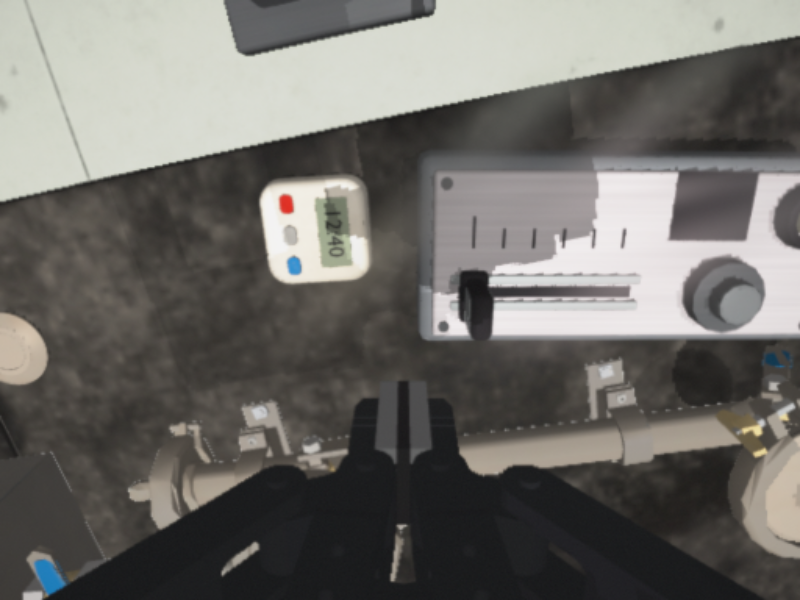

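Request:
{"name": "jog_arm", "arguments": {"moves": "0 0 3 0; 0 0 5 0; 0 0 6.3 0; 0 0 6.3 0; 0 0.6 6.3 0; 0 0.6 6.3 0"}}

```text
clock: 4.6
ee_pos: [415.4, 78.1, 88.1]
tool_rot: [[-0.981, 0.194, 0.002], [0.194, 0.981, 0.0], [-0.002, 0.0, -1.0]]
contact_force: [-0.2, 0.3, -0.2]
opening: 0.002
```

Request:
{"name": "jog_arm", "arguments": {"moves": "0 0.2 0 0; 0 0.4 0 0; 0 0.4 0 0"}}

```text
clock: 4.97
ee_pos: [415.3, 81.8, 87.3]
tool_rot: [[-0.981, 0.194, 0.0], [0.194, 0.981, 0.0], [-0.0, 0.0, -1.0]]
contact_force: [0.1, 0.3, 0.4]
opening: -0.001
```

Request:
{"name": "jog_arm", "arguments": {"moves": "0 0.2 0 0; 0 0.4 0 0; 0 0.4 0 0"}}

```text
clock: 5.35
ee_pos: [416.0, 85.7, 87.2]
tool_rot: [[-0.981, 0.194, -0.0], [0.194, 0.981, -0.0], [0.0, -0.0, -1.0]]
contact_force: [0.1, -0.3, -0.3]
opening: -0.001
```

Request:
{"name": "jog_arm", "arguments": {"moves": "0 0.2 0 0; 0 0.2 0 0"}}

```text
clock: 5.6
ee_pos: [416.4, 87.6, 87.2]
tool_rot: [[-0.981, 0.194, 0.0], [0.194, 0.981, 0.0], [-0.0, 0.0, -1.0]]
contact_force: [0.1, -0.3, 0.0]
opening: 0.002
```

Request:
{"name": "jog_arm", "arguments": {"moves": "0 0.2 0 0; 0 0.2 0 0"}}

```text
clock: 5.85
ee_pos: [416.8, 89.6, 87.2]
tool_rot: [[-0.981, 0.194, 0.0], [0.194, 0.981, 0.0], [-0.0, 0.0, -1.0]]
contact_force: [0.2, 0.6, -0.4]
opening: -0.003
```

Request:
{"name": "jog_arm", "arguments": {"moves": "0 0.2 0 0; 0 0.2 0 0"}}

```text
clock: 6.1
ee_pos: [417.2, 91.6, 87.2]
tool_rot: [[-0.981, 0.194, 0.0], [0.194, 0.981, 0.0], [-0.0, 0.0, -1.0]]
contact_force: [-0.3, 0.2, -0.0]
opening: 0.001
```

Request:
{"name": "jog_arm", "arguments": {"moves": "0 0.2 0 0; 0 0.2 0 0"}}

```text
clock: 6.35
ee_pos: [417.5, 93.5, 87.2]
tool_rot: [[-0.981, 0.194, 0.0], [0.194, 0.981, -0.0], [-0.0, -0.0, -1.0]]
contact_force: [0.6, -0.6, 0.8]
opening: -0.001
```

Request:
{"name": "jog_arm", "arguments": {"moves": "0 0.2 0 0; 0 0.2 0 0"}}

```text
clock: 6.6
ee_pos: [417.9, 95.5, 87.2]
tool_rot: [[-0.981, 0.194, 0.0], [0.194, 0.981, 0.0], [-0.0, 0.0, -1.0]]
contact_force: [-0.5, 0.6, 0.4]
opening: 0.003
```

Request:
{"name": "jog_arm", "arguments": {"moves": "0 0.2 0 0; 0 0.2 0 0"}}

```text
clock: 6.85
ee_pos: [418.3, 97.5, 87.2]
tool_rot: [[-0.981, 0.194, -0.0], [0.194, 0.981, 0.0], [0.0, 0.0, -1.0]]
contact_force: [0.2, 0.1, 0.1]
opening: -0.002
```

Request:
{"name": "jog_arm", "arguments": {"moves": "0 0.2 0 0; 0 0.2 0 0"}}

```text
clock: 7.1
ee_pos: [418.7, 99.4, 87.2]
tool_rot: [[-0.981, 0.194, 0.0], [0.194, 0.981, 0.0], [-0.0, 0.0, -1.0]]
contact_force: [-0.7, -0.1, 0.3]
opening: -0.001
```

```bash
python3 m.py w3
```

```text
7.1 [418.7  99.4  87.2] [[-0.981, 0.194, 0.0], [0.194, 0.981, 0.0], [-0.0, 0.0, -1.0]] [-0.75 -0.13  0.29] -0.0011249934468679102
[336. 116. 253.] [[0.19, 0.93, 0.32], [0.98, -0.18, -0.06], [0.0, 0.32, -0.95]]
photometer [374.8 167.1] 0.87 [419.1 191.8   0. ]
lever_push [270.6 239.1] 0.62 [422.  106.5  83. ]
read_button_top [490.1 230.1] 0.67 [452.  240.2  65. ]
timer [157.  161.6] 0.59 [382.3  28.6   0. ]
```

View pics/w3.png

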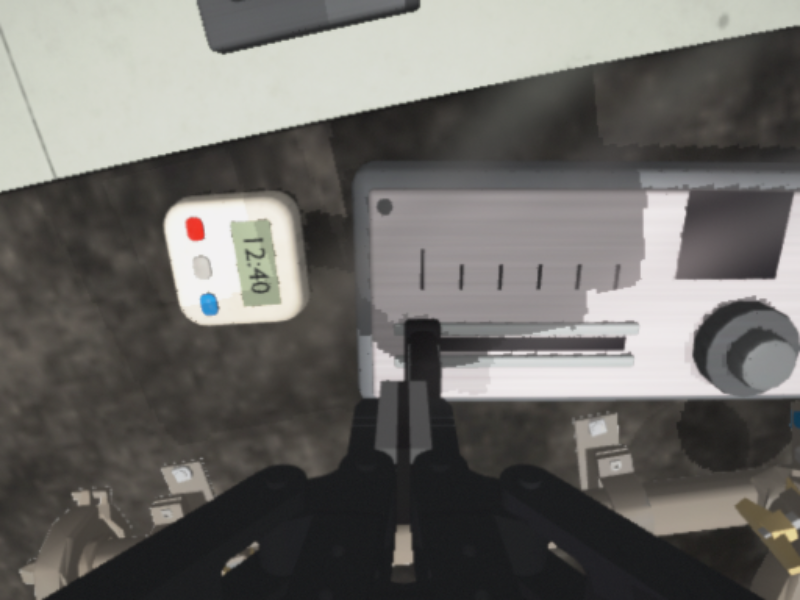

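Run:
```python
from h import *
v=np.array([419.5,191.6]);a=-.203;R=np.array([[np.cos(a),-np.sin(a)],[np.sin(a),np.cos(a)]])
s=env.sense();c=env.camera('wrist');p=s['ee_pos'];T=s['tool_rot']
for d in [(0,0,11),(11,0,11),(-11,0,11),(11,10,11),(11,0,-10),(-11,0,-10)]:print('tip',d,(proj(c,p+T@d)[0]/.64).round())
for l in [(x,y,z)for z in(58,70,98)for x in(7,29)for y in(-88,-78)]+[(18,-8,58),(0,-8,58)]:print(l,(proj(c,np.r_[R@l[:2]+v,l[2]])[0]/.64).round())
s2=env.camera('side');q=proj(s2,p)[0];x,y=q.astype(int);print(q)
cr=s2['image'][y-50:y+40,x-60:x+60,::-1];cv2.imwrite('pics/s1.png',cv2.resize(cr,None,fx=6.5,fy=6.5,interpolation=cv2.INTER_CUBIC))
```

```text
tip (0, 0, 11) [401. 361.]
tip (11, 0, 11) [401. 333.]
tip (-11, 0, 11) [401. 388.]
tip (11, 10, 11) [429. 333.]
tip (11, 0, -10) [401. 358.]
tip (-11, 0, -10) [401. 417.]
(7, -88, 58) [408. 316.]
(7, -78, 58) [434. 316.]
(29, -88, 58) [408. 367.]
(29, -78, 58) [432. 367.]
(7, -88, 70) [409. 327.]
(7, -78, 70) [436. 327.]
(29, -88, 70) [408. 380.]
(29, -78, 70) [434. 380.]
(7, -88, 98) [410. 360.]
(7, -78, 98) [441. 360.]
(29, -88, 98) [409. 419.]
(29, -78, 98) [439. 420.]
(18, -8, 58) [607. 343.]
(0, -8, 58) [614. 300.]
[260.13678523 198.75426719]
```

View pics/s1.png

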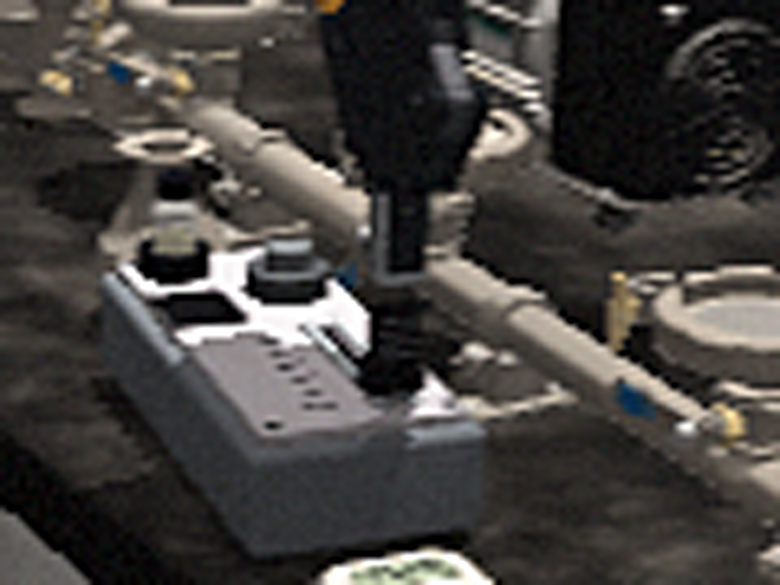

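Run:
```python
from h import *
s=env.sense();w=env.camera('wrist');c=env.camera('side');p=s['ee_pos'];T=s['tool_rot']
x0,y0=260-60,198-50
for b in [(375,278),(400,278),(425,272)]:
    o1,d1=ray(w,np.array((403,383))*.64);o2,d2=ray(c,np.array(b)/6.5+[x0,y0])
    k=np.linalg.lstsq(np.c_[d1,-d2],o2-o1,rcond=None)[0];A=o1+k[0]*d1;B=o2+k[1]*d2
    print(A.round(1),B.round(1),(T.T@((A+B)/2-p)).round(1))
```

```text
[410.7 101.4 109. ] [411.8 101.  109.6] [  7.7   0.4 -22.1]
[413.1 101.  104.5] [421.3  97.7 109. ] [  1.5  -0.3 -19.6]
[414.3 100.7 102.1] [430.5  94.1 111.1] [ -4.   -1.1 -19.4]
```

Request:
{"name": "jog_arm", "arguments": {"moves": "0 -2 0 0; 0 -3.5 0 0; 0 -3.5 1.5 0; 0 -3.5 3.1 0; 0 -3.5 3.1 0; 0 -3.5 3.1 0"}}

```text
clock: 8.4
ee_pos: [411.9, 65.2, 56.0]
tool_rot: [[-0.981, 0.194, -0.0], [0.194, 0.981, 0.0], [0.0, 0.0, -1.0]]
contact_force: [-0.4, 1.0, 0.6]
opening: 0.001
```

```bash
cat > s.py <<'E'
from h import *
import sys
s=env.sense();c=env.camera('side');p=s['ee_pos'];print(p.round(1),s['contact_force'].round(1),s['opening'])
v=np.array([419.5,191.6]);a=-.203;R=np.array([[np.cos(a),-np.sin(a)],[np.sin(a),np.cos(a)]]);print('local',(R.T@(p[:2]-v)).round(1))
x0,y0=200,148
cr=cv2.resize(c['image'][y0:y0+90,x0:x0+120,::-1],None,fx=6.5,fy=6.5,interpolation=cv2.INTER_CUBIC)
cv2.circle(cr,tuple(int(t) for t in (proj(c,p)[0]-[x0,y0])*6.5),5,(0,0,255),1)
cv2.imwrite('pics/%s.png'%sys.argv[1],cr)
E
python3 s.py s2
```

```text
[411.9  65.2  56. ] [-0.4  1.   0.6] 0.0005915044912966098
local [  18.  -125.3]
```

View pics/s2.png

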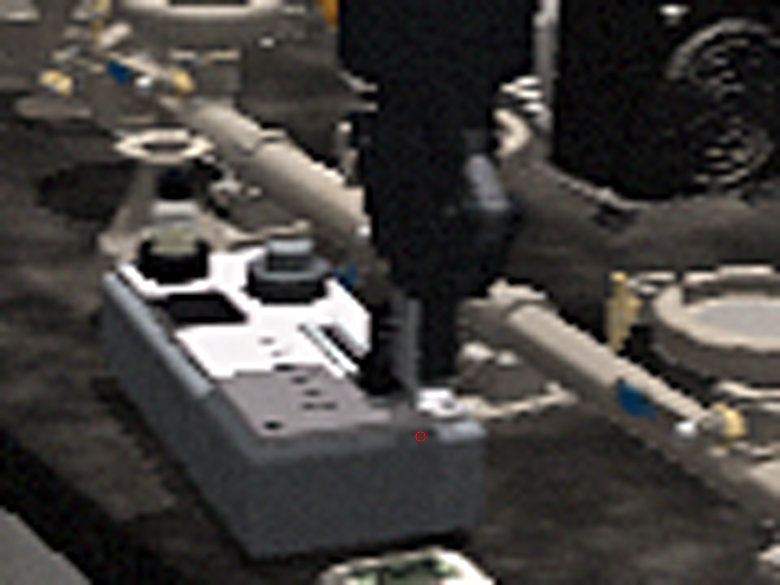

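Request:
{"name": "jog_arm", "arguments": {"moves": "0 0.5 0 0; 0 1 0 0; 0 1.4 0 0; 0 1.7 0 0; 0 1.9 0 0; 0 1.9 0 0"}}

```text
clock: 9.2
ee_pos: [415.6, 83.7, 56.2]
tool_rot: [[-0.981, 0.194, -0.0], [0.194, 0.981, -0.0], [0.0, -0.0, -1.0]]
contact_force: [-0.4, -0.1, -0.8]
opening: 0.0
```

Request:
{"name": "jog_arm", "arguments": {"moves": "0 0.2 0 0; 0 0.2 0 0"}}

```text
clock: 9.45
ee_pos: [416.0, 85.6, 56.2]
tool_rot: [[-0.981, 0.194, -0.0], [0.194, 0.981, -0.0], [0.0, -0.0, -1.0]]
contact_force: [0.5, -0.8, -0.5]
opening: -0.001
```

Request:
{"name": "jog_arm", "arguments": {"moves": "0 0.2 0 0; 0 0.2 0 0"}}

```text
clock: 9.7
ee_pos: [416.4, 87.6, 56.2]
tool_rot: [[-0.981, 0.194, 0.0], [0.194, 0.981, 0.0], [-0.0, 0.0, -1.0]]
contact_force: [-0.1, 0.4, 1.0]
opening: -0.005
```

Request:
{"name": "jog_arm", "arguments": {"moves": "0 0.2 0 0; 0 0.2 0 0"}}

```text
clock: 9.95
ee_pos: [416.7, 89.3, 56.2]
tool_rot: [[-0.981, 0.194, -0.0], [0.194, 0.981, -0.001], [0.0, -0.001, -1.0]]
contact_force: [0.0, -1.8, 0.4]
opening: -0.0
```

Request:
{"name": "jog_arm", "arguments": {"moves": "0 0.2 0 0; 0 0.2 0 0"}}

```text
clock: 10.2
ee_pos: [417.0, 91.0, 56.2]
tool_rot: [[-0.981, 0.194, -0.0], [0.194, 0.981, -0.001], [0.0, -0.001, -1.0]]
contact_force: [-1.0, -4.3, 1.2]
opening: 0.001
```

Request:
{"name": "jog_arm", "arguments": {"moves": "0 0.2 0 0; 0 0.2 0 0"}}

```text
clock: 10.45
ee_pos: [417.4, 93.0, 56.2]
tool_rot: [[-0.981, 0.194, -0.0], [0.194, 0.981, -0.001], [0.0, -0.001, -1.0]]
contact_force: [-0.8, -5.2, 0.9]
opening: 0.006
```

Request:
{"name": "jog_arm", "arguments": {"moves": "0 0.2 0 0; 0 0.2 0 0"}}

```text
clock: 10.7
ee_pos: [418.1, 96.2, 56.2]
tool_rot: [[-0.981, 0.195, 0.001], [0.195, 0.981, 0.002], [-0.0, 0.002, -1.0]]
contact_force: [0.2, -0.1, -0.4]
opening: -0.0
```

Request:
{"name": "jog_arm", "arguments": {"moves": "0 0.2 0 0; 0 0.2 0 0"}}

```text
clock: 10.95
ee_pos: [418.4, 97.8, 56.2]
tool_rot: [[-0.981, 0.194, 0.0], [0.194, 0.981, 0.001], [-0.0, 0.001, -1.0]]
contact_force: [-0.3, -0.4, 0.2]
opening: -0.001
```

Request:
{"name": "jog_arm", "arguments": {"moves": "0 0.2 0 0; 0 0.2 0 0"}}

```text
clock: 11.2
ee_pos: [418.8, 99.5, 56.2]
tool_rot: [[-0.981, 0.194, 0.0], [0.194, 0.981, 0.0], [-0.0, 0.0, -1.0]]
contact_force: [0.2, -0.5, -0.6]
opening: -0.001
```

Request:
{"name": "jog_arm", "arguments": {"moves": "0 0.2 0 0; 0 0.4 0 0; 0 0.6 0 0; 0 0.6 0 0"}}

```text
clock: 11.7
ee_pos: [419.8, 104.9, 56.2]
tool_rot: [[-0.981, 0.194, -0.0], [0.194, 0.981, -0.001], [0.0, -0.001, -1.0]]
contact_force: [-0.9, -2.1, 1.1]
opening: 0.003
```

Request:
{"name": "jog_arm", "arguments": {"moves": "0 0.2 0 0; 0 0.2 0 0"}}

```text
clock: 11.95
ee_pos: [420.2, 106.7, 56.2]
tool_rot: [[-0.981, 0.194, -0.0], [0.194, 0.981, -0.001], [0.0, -0.001, -1.0]]
contact_force: [-1.4, -4.3, 1.9]
opening: -0.001
```

Request:
{"name": "jog_arm", "arguments": {"moves": "0 0.2 0 0; 0 0.2 0 0"}}

```text
clock: 12.2
ee_pos: [420.6, 109.2, 56.2]
tool_rot: [[-0.981, 0.194, -0.0], [0.194, 0.981, 0.0], [0.0, 0.0, -1.0]]
contact_force: [-1.3, -2.9, 1.0]
opening: -0.001
```

Request:
{"name": "jog_arm", "arguments": {"moves": "0 0.2 0 0; 0 0.2 0 0"}}

```text
clock: 12.45
ee_pos: [421.2, 111.9, 56.2]
tool_rot: [[-0.981, 0.194, 0.001], [0.194, 0.981, 0.001], [-0.0, 0.001, -1.0]]
contact_force: [0.3, 0.5, 0.3]
opening: 0.002
```

Second click at y≈110. Third contact expected at ≈118, snap at ≈125.

Request:
{"name": "jog_arm", "arguments": {"moves": "0 0.2 0 0; 0 0.4 0 0; 0 0.6 0 0; 0 0.8 0 0; 0 0.8 0 0"}}

```text
clock: 13.08
ee_pos: [422.5, 118.8, 56.2]
tool_rot: [[-0.981, 0.194, -0.0], [0.194, 0.981, -0.0], [0.0, -0.0, -1.0]]
contact_force: [-1.3, -2.3, 1.3]
opening: -0.002
```

Request:
{"name": "jog_arm", "arguments": {"moves": "0 0.2 0 0; 0 0.2 0 0"}}

```text
clock: 13.32
ee_pos: [422.9, 120.4, 56.2]
tool_rot: [[-0.981, 0.194, -0.0], [0.194, 0.981, -0.001], [0.0, -0.001, -1.0]]
contact_force: [-1.0, -3.9, 2.0]
opening: -0.003
```

Request:
{"name": "jog_arm", "arguments": {"moves": "0 0.2 0 0; 0 0.2 0 0"}}

```text
clock: 13.58
ee_pos: [423.2, 122.4, 56.2]
tool_rot: [[-0.981, 0.194, -0.0], [0.194, 0.981, -0.001], [0.0, -0.001, -1.0]]
contact_force: [-1.2, -4.1, 2.5]
opening: 0.003
```

Request:
{"name": "jog_arm", "arguments": {"moves": "0 0.1 0 0; 0 0.1 0 0"}}

```text
clock: 13.82
ee_pos: [423.5, 124.0, 56.2]
tool_rot: [[-0.981, 0.194, 0.0], [0.194, 0.981, 0.0], [0.0, 0.0, -1.0]]
contact_force: [-0.8, -3.5, 0.2]
opening: -0.001
```

Request:
{"name": "jog_arm", "arguments": {"moves": "0 0.1 0 0; 0 0.1 0 0"}}

```text
clock: 14.08
ee_pos: [424.0, 125.6, 56.2]
tool_rot: [[-0.981, 0.194, 0.001], [0.194, 0.981, 0.001], [-0.0, 0.002, -1.0]]
contact_force: [0.7, 0.2, 0.5]
opening: 0.001
```

Request:
{"name": "jog_arm", "arguments": {"moves": "0 0.1 0 0; 0 0.1 0 0"}}

```text
clock: 14.32
ee_pos: [424.0, 126.1, 56.2]
tool_rot: [[-0.981, 0.194, 0.0], [0.194, 0.981, 0.0], [-0.0, 0.0, -1.0]]
contact_force: [0.2, 0.1, 0.3]
opening: -0.001
```

Request:
{"name": "jog_arm", "arguments": {"moves": "0 -1 0 0; 0 -2 0 0; 0 -2 -4 0; 0 -2 -9 0; 0 1 -10 0; 0 3 -10 0; 0 3 -10 0"}}

```text
clock: 15.2
ee_pos: [429.8, 155.3, 156.4]
tool_rot: [[-0.981, 0.193, 0.0], [0.193, 0.981, -0.0], [-0.0, -0.0, -1.0]]
contact_force: [0.2, -0.2, 0.0]
opening: -0.003
```

```bash
python3 m.py w4
python3 - <<'E'
from h import *
v=np.array([419.5,191.6]);a=-.203;R=np.array([[np.cos(a),-np.sin(a)],[np.sin(a),np.cos(a)]])
s=env.sense();c=env.camera('wrist');p=s['ee_pos'];print('local',(R.T@(p[:2]-v)).round(1))
for l in [(18,-38,98),(18,-38,58),(18,45,58),(18,45,74),(-22,83,103),(-50,-110,58),(0,-83,58),(0,-8,58)]:print(l,(proj(c,np.r_[R@l[:2]+v,l[2]])[0]/.64).round())
E
```

```text
15.2 [429.8 155.3 156.4] [[-0.981, 0.193, 0.0], [0.193, 0.981, -0.0], [-0.0, -0.0, -1.0]] [ 0.2  -0.23  0.01] -0.0027846846101693716
[347. 172. 322.] [[0.19, 0.93, 0.32], [0.98, -0.18, -0.06], [0.0, 0.32, -0.95]]
lever_push [248.9 195.8] 0.79 [429.6 149.2  83. ]
read_button_top [361.1 190. ] 0.82 [448.3 236.5  65. ]
vial [249.3 196.6] 0.66 [438.9 147.   58. ]
cone_vessel [467.2 151.9] 0.59 [454.8 359.5   0. ]
timer [119.2 142.3] 0.82 [380.7  30.2   0. ]
local [ 17.3 -34.2]
(18, -38, 98) [393. 317.]
(18, -38, 58) [395. 290.]
(18, 45, 58) [553. 291.]
(18, 45, 74) [562. 301.]
(-22, 83, 103) [680. 234.]
(-50, -110, 58) [245. 155.]
(0, -83, 58) [306. 256.]
(0, -8, 58) [453. 257.]
```

View pics/w4.png

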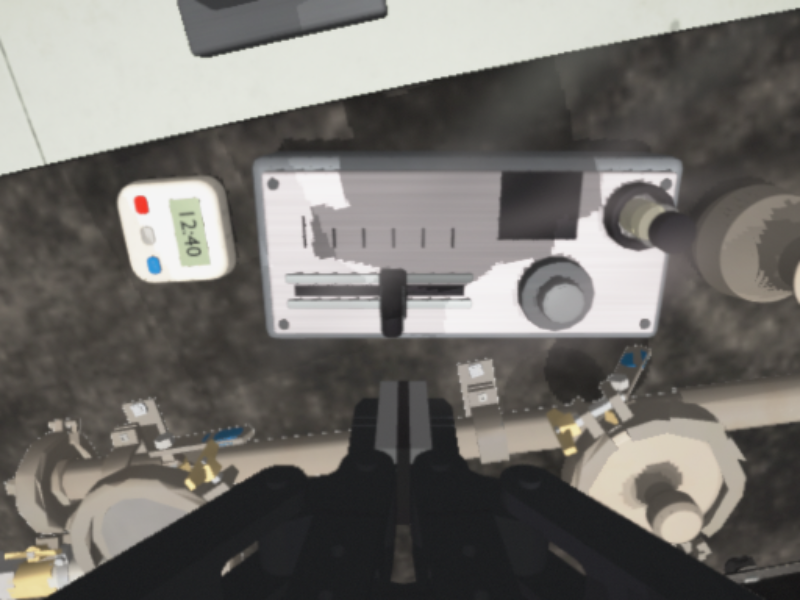

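Request:
{"name": "jog_arm", "arguments": {"moves": "-0.2 4 0 0; -0.2 7.7 0 0; -0.2 7.7 3 0; -0.2 7.7 6 0; -0.2 7.7 8.5 0; -0.2 7.7 9.2 0; -0.2 7.7 9.2 0; -0.2 7.7 9.2 0"}}

```text
clock: 16.6
ee_pos: [447.9, 230.7, 65.5]
tool_rot: [[-0.981, 0.194, 0.002], [0.194, 0.981, 0.001], [-0.002, 0.001, -1.0]]
contact_force: [0.0, -0.4, 0.8]
opening: 0.002
```

```bash
python3 s.py s3
```

```text
[447.9 230.7  65.5] [ 0.  -0.4  0.8] 0.0017391977382512744
local [19.9 44. ]
```

View pics/s3.png

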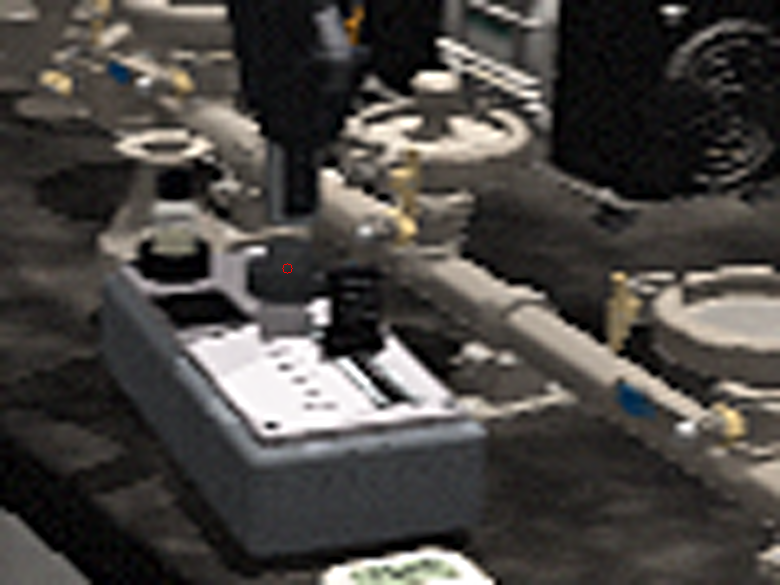

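Request:
{"name": "jog_arm", "arguments": {"moves": "0 0 0.3 0; 0 0 0.6 0; 0 0 0.8 0; 0 0 0.8 0"}}

```text
clock: 17.15
ee_pos: [446.6, 230.3, 56.1]
tool_rot: [[-0.981, 0.194, -0.0], [0.194, 0.981, -0.0], [0.0, -0.0, -1.0]]
contact_force: [0.3, 0.4, -0.8]
opening: -0.002
```

Request:
{"name": "jog_arm", "arguments": {"moves": "0 0 0.2 0; 0 0 0.3 0; 0 0 0.3 0"}}

```text
clock: 17.52
ee_pos: [446.7, 230.4, 53.3]
tool_rot: [[-0.981, 0.194, 0.0], [0.194, 0.981, -0.0], [-0.0, -0.0, -1.0]]
contact_force: [0.1, 0.3, 2.5]
opening: -0.002
```

Request:
{"name": "jog_arm", "arguments": {"moves": "0 0 0.2 0; 0 0 0.3 0; 0 0 0.3 0"}}

```text
clock: 17.9
ee_pos: [446.8, 230.4, 50.3]
tool_rot: [[-0.981, 0.194, 0.0], [0.194, 0.981, 0.0], [-0.0, 0.0, -1.0]]
contact_force: [-1.6, -0.8, 4.5]
opening: 0.003
```

Request:
{"name": "jog_arm", "arguments": {"moves": "0 0 0.1 0; 0 0 0.1 0"}}

```text
clock: 18.15
ee_pos: [446.8, 230.4, 49.9]
tool_rot: [[-0.981, 0.194, -0.0], [0.194, 0.981, -0.0], [-0.0, -0.0, -1.0]]
contact_force: [-2.9, -0.5, 8.5]
opening: 0.003
```

Request:
{"name": "jog_arm", "arguments": {"moves": "0 0 0.1 0; 0 0 0.1 0"}}

```text
clock: 18.4
ee_pos: [446.8, 230.5, 49.8]
tool_rot: [[-0.981, 0.194, -0.0], [0.194, 0.981, -0.0], [0.0, -0.0, -1.0]]
contact_force: [-5.4, -2.6, 14.7]
opening: -0.0
```

Request:
{"name": "jog_arm", "arguments": {"moves": "0 0 0.1 0; 0 0 0.1 0"}}

```text
clock: 18.65
ee_pos: [446.9, 230.5, 49.7]
tool_rot: [[-0.981, 0.194, -0.0], [0.194, 0.981, -0.0], [0.0, -0.0, -1.0]]
contact_force: [-7.7, -2.3, 21.0]
opening: -0.004
```

Request:
{"name": "jog_arm", "arguments": {"moves": "0 0 -0.5 0; 0 0 -1.5 0; 0 0 -3 0; 0 0 -6 0; 0 0 -10 0; 0 0 -13 0; 0 0 -13 0; 0 0 -13 0"}}

```text
clock: 19.65
ee_pos: [446.0, 230.2, 176.5]
tool_rot: [[-0.981, 0.194, -0.001], [0.194, 0.981, -0.0], [0.001, -0.001, -1.0]]
contact_force: [-0.1, -0.1, 0.9]
opening: 0.004
```

```bash
python3 m.py w5
```

```text
19.65 [446.  230.2 176.5] [[-0.981, 0.194, -0.001], [0.194, 0.981, -0.0], [0.001, -0.001, -1.0]] [-0.08 -0.09  0.89] 0.0035234702774886843
[364. 247. 343.] [[0.19, 0.93, 0.32], [0.98, -0.18, -0.06], [-0.0, 0.32, -0.95]]
photometer [215.4 145.8] 0.8 [421.5 191.6   0. ]
lever_push [154.9 187.8] 0.58 [431.1 149.2  83. ]
read_button_top [258.3 184.3] 0.63 [450.  230.3  65. ]
vial [305.3 135.5] 0.78 [417.8 276.8  58. ]
cone_vessel [384.8 143.1] 0.77 [452.1 361.4   0. ]
timer [ 52.3 138.6] 0.56 [380.9  29.1   0. ]
```

View pics/w5.png

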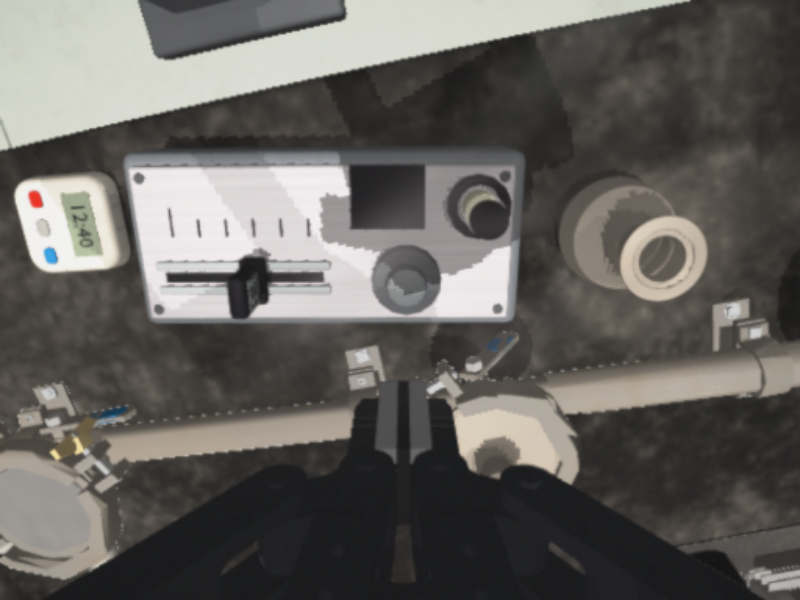

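The lever foot, at pixel (255,285), lines up with the third-filter mark at (253,228). The button at (407,285) is up, and the vial, vessel and timer stand where they were.

```bash
python3 -c "
from rig import env
print(env.sign_off())"
```

```text
the job is handed in; nothing more can be done
None
```

The photometer is on its third filter and the read button was pressed once; I handed the job in at about 20 s.

- **Lever:** I pushed it with the shut fingertips and felt three clicks, about 5 N at most. I backed off about 8 mm after the third click's half-way point, where the fourth begins. The last wrist picture shows the lever at the third-notch mark.
- **Button:** I pressed it down to its hard stop. That was about 6 mm of travel, with the downward push peaking at 21 N. I then lifted clear; the button shows as up again, and the tool reads under 1 N.
- **Other things:** the vial, vessel and timer looked unmoved in the last picture. The disc was out of that view and I did not check it again, but the arm never went near it.

**Disagreement:** the fingertips turned out to be about 22 mm behind the reported TCP, not 11 mm ahead as stated. My first pass therefore went over the lever without touching it. I measured the tips from the wrist and side pictures, lowered the tool about 31 mm, and pushed again.

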